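# Press the module down and slide it home under the leaf spring

## Robot

A 6-joint arm with a two-finger parallel gripper is mounted at the origin on the work surface. World frame = base frame: x ahead of the robot, y to its left, z up, the work surface at z = 0. Lengths are in m, angles in rad, forces in N, time in s.
With the tool pointing down it reaches from about 0.3 to 0.775 m from the base axis. Payload 14.6 kg.
Tool frame: the origin (TCP) lies at the very end of the fingers, on their centre line; the grasp point (between the pads) lies 19 mm behind it; z points along the fingers, y is the line along which they close (so a half turn about z gives the same grasp; the last joint's range is limited). The gripper opens to 94 mm and grips with 3 to 60 N. Pads are 16 mm wide; open, the fingers measure 119 mm over their backs; the gripper's body (75 mm by 177 mm) begins 78 mm behind the grasp point.
Start: joints at [-1.36, 0.3, 1.521, -0, 1.321, -0.067], TCP at [0.151, -0.529, 0.205] pointing down, gripper open.
Joint ranges: [-3.03, 3.03], [-0.79, 2.21], [0.23, 2.52], [-1.04, 4.18], [0, 3.07], [-2.55, 2.55]. Speed limits (rad/s): [2.22, 2.22, 2.57, 3.14, 3.14, 3.14].

## Interface

Orientations are given as a unit quaternion [x, y, z, w].
In Python, from workcell import telemetry, vision, arm gives the robot as it stands. The module is installed in compiled form; this text tells all that it offers.
- The arm moves only by the tool step_arm, never from a script. Its arguments are lists of equal length, an entry for each row: "offset": the shift along the tool's x, y, z in units of 0.8 m (1.0 is 0.8 m), a list of three; "turn": the turn, a rotation vector about the tool's x, y, z in units of 45 degrees (1.0 is 45 degrees), a list of three; "gripper": the opening, from -1 (shut) to 1 (fully open). In form: {"offset": [[x, y, z], ...], "turn": [[rx, ry, rz], ...], "gripper": [gripper, ...]}. A call has 1 to 5 rows; each row is the pose to reach, as a shift and turn from the pose commanded when the call began, along the tool's axes at that moment; what a row does not reach only later rows make up. A row lasts 1/12 s, in which the tool goes at most 41.7 mm and 7.16 degrees, less where a joint would pass 70% of its speed; a pose out of reach is approached as far as the arm can. A call with a number of a shift or a turn outside -1 to 1 is refused whole. A call with a gripper value outside its range is refused whole. The fingers move at their own pace and stop on an object; the grip force is fixed at half the most. Time passes only in rows, so rows that repeat a pose let the fingers close. It gives the time, the measured TCP pose, the force, the opening and the grip force at its end, in the units of the state.
- telemetry.get_state(): the state, without advancing time (a new reading comes with each control period).
- vision.read_camera(name): name is "side" or "top" or "wrist"; returns the picture (480x640x3 uint8, red, green, blue); there is no depth.
- vision.camera_model(name): a dict with "mtx" (3x3 intrinsics, pixels), "k1" (the pictures are not rectified: a ray, as slopes to the right and down, at radius r is drawn at 1 + k1 r^2 times it, then the intrinsics apply), "eye" and "rotation" of the camera in the world. Camera axes: x right, y down, z forward; pixel columns grow to the right and rows downward; lengths in m; the calibration is good to about 2 mm. A picture is of the moment at which its call begins: read the wrist's pose just before it. camera_model takes no time and is no camera call; for the wrist camera it gives the pose at the moment of the call.
- arm.job_done(): hands the job in; it is judged then, once.
The state is a dict: "time_s": time; "qpos": joint angles; "joint_velocities": joint speeds; "joint_torque": joint torques, N m; "eef_pos": TCP position; "tool_rot": TCP orientation; "wrist_force": force on the tool from outside, world axes, zero at the start; "moment": the same for the moment, N m; "finger_gap": finger opening in m; "finger_force": force on a finger pad.
Only numpy, scipy, OpenCV 4.12 (cv2) and the standard library are available. Lean on these libraries where they do the work, as an engineer would, in place of code of your own. Each camera call takes 0.05 s, during which the arm holds its last target. There are 200 camera calls.

## Task

An aluminium power module lies in the channel of an open electronics chassis, just short of the retaining bar and its leaf spring. With closed fingertips press down firmly on the module's ridged rear deck so that the sprung floor under it sinks, and keep it pressed down while you slide it under the bar and the leaf spring until it is fully home against the end stop; then let go and move clear. Do not pinch, lift or tip the module, and leave the loose things around it where they are.

Things in the scene. Friction and masses are not known exactly. Their poses are not given: they have to be found in the camera images.
- chassis: Fixed gold sheet-steel chassis, 285 x 215 mm (x -200 to 85, y -160 to 55 mm), walls 45 mm tall, near wall 14 mm. Origin at bench height under the middle of the retaining bar's near edge; x along the channel in the sliding direction, y left, z up. Channel: y = -31.5 to 31.5 mm, between aluminium guides with tops 28 mm above the bench. Right of it a green board, parts up to 36 mm tall.
- module: Loose flat aluminium module, 120 long (x) x 60 x 14 mm, 0.15-0.29 kg. Origin: centre of underside; x points to its square nose, as the chassis's x. A cross rib 6 mm tall, 50 mm wide, spans x = -8 to -2 mm. It starts on the raised floor plate, underside 20 mm, deck 34 mm above the bench, at chassis x -105 to -80 mm, y 0. Fully home: origin at chassis x = -5 mm, rib 7 mm short of the bar.
- press_deck (a point): Point on the module's flat rear deck (top face, module x = -60 to -8 mm, marked with thin dark lines), on the middle line, 27 mm behind the module's origin and 19 mm behind the rear face of the rib, which can be pushed against from behind.
- bar_underside (a point): Middle of the near lower edge of the steel retaining bar, 30 mm above the bench. The bar crosses the channel from chassis x = 0 to 14 mm, from 30 to 40 mm above the bench; a module that is not pressed down is 4 mm too tall to pass under it.
- end_stop (a point): Middle of the top edge of the near face of the end stop, the steel block that closes the channel at chassis x = 55 mm; top 27 mm above the bench. The module's nose meets this face when home.
- floor_plate (a joint): How far (m) the sprung steel floor plate under the module has sunk, 0 at the start to 0.010; it stays level. About 5 N of push on the module starts it, about 9 N gives 4 mm (module just passes the bar), about 13 N the full 10 mm. Let go, it springs back and holds the module up against the bar.
- leaf_spring (a joint): Upward deflection (rad) of the brass leaf spring, 40 mm wide and 33 mm long, fixed at the far side of the bar and sloping down away from it into the channel, free end about 25 mm above the bench. 0 at rest; the pressed-down nose lifts it by itself as it slides under, to 0.1 rad or more when home; it drags on the module with about 4 N of normal force.
- relay: Black relay block 28 x 22 x 25 mm standing on the chassis base beside the board; a bystander, origin at the centre of its underside.
- ferrite: Small dark ring, 28 mm across, 12 mm tall, standing on the chassis base beside the module's channel; a bystander, origin at the centre of its underside.
- screwdriver: Screwdriver lying on the bench left of the chassis; a bystander.
- screw_cup: Small black cup, 56 mm across, 35 mm tall, left of the chassis; a bystander, origin at the centre of its underside.
- flux_bottle: Small white bottle, 40 mm across, 85 mm tall, right of the chassis; a bystander, origin at the centre of its underside.
- tape_roll: Amber tape roll, 84 mm across, 18 mm tall, right of the chassis; a bystander, origin at the centre of its underside.
- heatsink: Black finned heat sink 50 x 40 x 25 mm, right of the chassis; a bystander, origin at the centre of its underside.
Things that resemble listed ones, but are neither listed nor needed, are in the scene too. There is more than one size of the module; the job needs the middle-sized.

How it is judged:
By the outcome, as a careful person would: the job done as asked, in the order asked, and still so for the second after the job is handed in, with the robot touching nothing.
It also fails if it takes over 35 s, if anything falls off the work surface, if the arm or the gripper's body presses on something with over 40 N, if the wrist force passes 120 N, or if a joint passes its speed limit or range.

## Working session

There is one attempt and no reset: what is moved stays moved. The work goes in short steps, Python scripts to look and compute and a tool call to move; the robot and the scene stay as the last step left them, time stands still between calls to the robot, and variables do not carry over. Pictures are saved under pics/ and viewed, at most 10 in all, crops included, and the job is handed in when it is done.

Besides the shell and the picture viewer there is one more tool, called after "Emit:" in YAML: its name, and indented under it one key for each argument. step_arm: Moves the arm, as the interface text tells. Its arguments: {"type":"object","properties":{"offset":{"type":"array"},"turn":{"type":"array"},"gripper":{"type":"array"}},"required":["offset","turn","gripper"]}

```bash
mkdir -p pics; python3 - <<'E'
from workcell import telemetry, vision
import cv2
for n in ("top","side"):
    im=vision.read_camera(n); cv2.imwrite(f"pics/{n}0.png",im[:,:,::-1])
    m=vision.camera_model(n); print(n,m)
s=telemetry.get_state(); print(s)
E
```

```text
top {'mtx': array([[509.21720032,   0.        , 312.17417371],
       [  0.        , 509.21720032, 239.85848315],
       [  0.        ,   0.        ,   1.        ]]), 'k1': 0.023920975942098365, 'eye': array([0.39949988, 0.00362739, 0.95048021]), 'rotation': array([-0.70229735,  0.70760774, -0.06184691,  0.04737807])}
side {'mtx': array([[565.05190861,   0.        , 313.18701405],
       [  0.        , 565.05190861, 247.58971607],
       [  0.        ,   0.        ,   1.        ]]), 'k1': -0.09179280200344081, 'eye': array([0.22206787, 0.59158573, 0.81140868]), 'rotation': array([-0.21267793,  0.90831939, -0.35288514,  0.07208372])}
{'time_s': 0.1, 'qpos': array([-1.35957463e+00,  3.00416116e-01,  1.52149287e+00,  1.48347119e-05,
        1.32071002e+00, -6.65918226e-02]), 'joint_velocities': array([-0.00118325, -0.00176694, -0.00055072, -0.00174406, -0.00193268,
        0.00147787]), 'joint_torque': array([ 1.73706288e-03, -5.32647014e+01, -3.53284407e+01,  7.09739747e-02,
        2.35082069e-02, -4.96342091e-05]), 'eef_pos': array([ 0.15079694, -0.528687  ,  0.20495381]), 'tool_rot': array([ 9.90368083e-01,  1.38458647e-01, -2.99110627e-05, -5.12353888e-04]), 'wrist_force': array([ 0.91118599,  0.47171668, -0.75902839]), 'moment': array([-0.00290061, -0.0208014 , -0.00215862]), 'finger_force': 0.0, 'finger_gap': 0.0936366343974448}
```

View pics/top0.png

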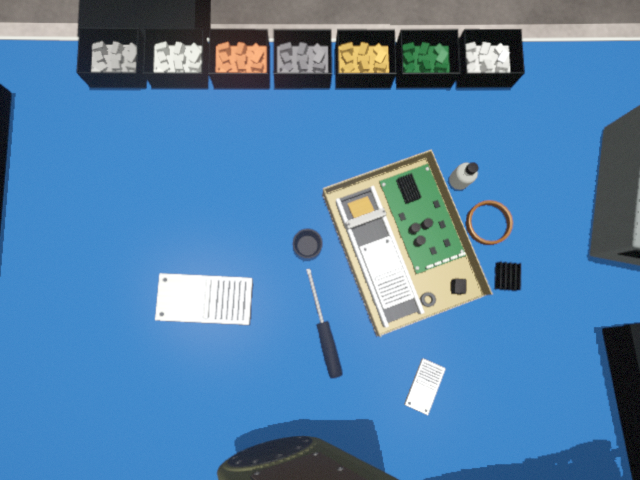

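View pics/side0.png

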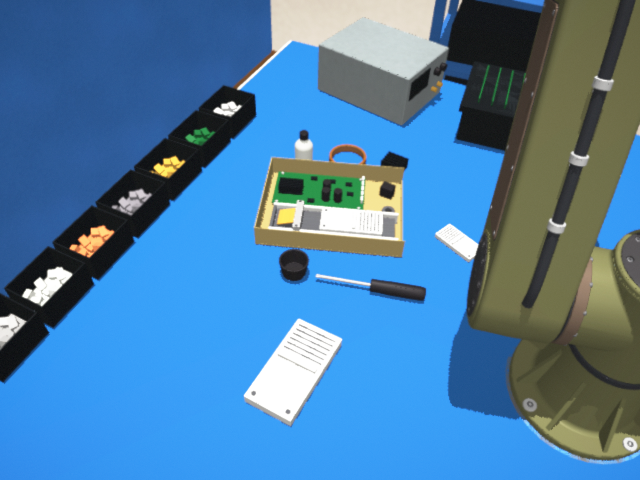

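Lookalikes in the top view: a large plate at (204,299) on the bench, a small one at (426,386) on the bench, and the middle-sized one in the channel at (385,270). The last fits the description, so I'll check it in a close crop.

```bash
cat > h.py <<'E'
import numpy as np, cv2
from scipy.spatial.transform import Rotation as R
from workcell import telemetry, vision
def cast(m,uv,z):
    K=m["mtx"]; d=np.array([(uv[0]-K[0,2])/K[0,0],(uv[1]-K[1,2])/K[1,1]]); s=d.copy()
    for _ in range(20): s=d/(1+m["k1"]*(s@s))
    r=R.from_quat(m["rotation"]).apply([*s,1]) if np.size(m["rotation"])==4 else m["rotation"]@[*s,1]
    return m["eye"]+r*(z-m["eye"][2])/r[2]
def proj(m,p):
    c=R.from_quat(m["rotation"]).inv().apply(np.array(p)-m["eye"]); s=c[:2]/c[2]
    return m["mtx"][:2,:2]@(s*(1+m["k1"]*(s@s)))+m["mtx"][:2,2]
E
python3 - <<'E'
import cv2
im=cv2.imread("pics/top0.png")[145:345,310:510]
cv2.imwrite("pics/crop1.png",cv2.resize(im,(600,600),interpolation=cv2.INTER_CUBIC))
E
```

```text
(no output)
```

View pics/crop1.png

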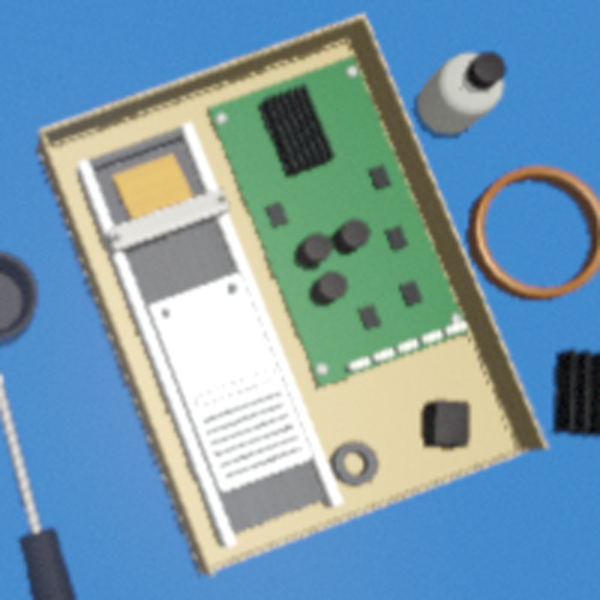

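The crop shows the middle-sized module in the channel, with its nose at crop (148,305)-(237,275) and its rear at (222,490)-(313,457). The rib is near (235,385), the bar's near edge runs (117,250)-(228,212), and the ferrite is at (355,463). Next I'll measure the frame.

```bash
python3 - <<'E'
from h import *
m=vision.camera_model("top")
def c(u,v,z): return cast(m,(310+u/3,145+v/3),z)
# chassis fit from wall-top corners
L=np.array([[85,55],[85,-160],[-200,55],[-200,-160]])/1e3
W=np.array([c(40,133,.045),c(365,14,.045),c(208,573,.014),c(547,447,.014)])[:,:2]
# rigid fit
def fit(L,W):
    a=L-L.mean(0);b=W-W.mean(0)
    th=np.arctan2((a[:,0]*b[:,1]-a[:,1]*b[:,0]).sum(),(a*b).sum())
    Rm=np.array([[np.cos(th),-np.sin(th)],[np.sin(th),np.cos(th)]])
    o=W.mean(0)-Rm@L.mean(0); return th,o,((W-o)@Rm-L)*1e3,Rm
th,o,res,Rm=fit(L,W); print("chassis",np.degrees(th),o); print(res.round(1))
M=np.array([c(148,305,.034),c(237,275,.034),c(313,457,.034),c(222,490,.034)])[:,:2]
Lm=np.array([[60,30],[60,-30],[-60,-30],[-60,30]])/1e3
t2,o2,res,_=fit(Lm,M);print("module",np.degrees(t2),o2);print(res.round(1)); print("module in chassis mm",((o2-o)@Rm)*1e3)
for n,p in dict(barL=(117,250),barR=(228,212)).items(): print(n,((c(*p,.040)[:2]-o)@Rm*1e3).round(1))
print("endstop",((c(85,163,.027)[:2]-o)@Rm*1e3).round(1))
P=o2+np.array([np.cos(t2),np.sin(t2)])*-.027
print("press",P)
# side-view check
ms=vision.camera_model("side"); print("side px of press, nose", proj(ms,[*P,.034]), proj(ms,[*(o2+.06*np.array([np.cos(t2),np.sin(t2)])),.034]))
s=telemetry.get_state(); T=R.from_quat(s["tool_rot"]); print(T.as_matrix().round(3))
E
```

```text
chassis 20.76027646939767 [ 0.57362329 -0.12021079]
[[ 1.   1.5]
 [-0.8  1.1]
 [ 2.5  2.7]
 [-2.7 -5.3]]
module 20.22650759550868 [ 0.4827525 -0.1498661]
[[ 0.3 -0.8]
 [-1.6  1.6]
 [ 0.1  0.4]
 [ 1.2 -1.2]]
module in chassis mm [-95.48227933   4.48010742]
barL [ 2.5 39. ]
barR [ -0. -33.]
endstop [62.2 35.1]
press [ 0.45741751 -0.15920087]
side px of press, nose [365.40444971 220.58476096] [320.96659332 216.8320864 ]
[[ 0.962  0.274 -0.   ]
 [ 0.274 -0.962  0.001]
 [ 0.    -0.001 -1.   ]]
```

Emit:
step_arm:
  offset:
    - [0.495,-0.34,0]
    - [0.495,-0.34,0]
    - [0.495,-0.34,0]
    - [0.495,-0.34,0]
    - [0.495,-0.34,0]
  turn:
    - [0,0,-0.1]
    - [0,0,-0.1]
    - [0,0,-0.1]
    - [0,0,-0.1]
    - [0,0,-0.1]
  gripper: [-1,-1,-1,-1,-1]

```text
time_s: 0.52
eef_pos: [0.2843, -0.3666, 0.2053]
tool_rot: [0.984, 0.177, -0.0, -0.0]
wrist_force: [0.5, -0.0, 0.9]
finger_gap: 0.0638
finger_force: 0.0
```

Emit:
step_arm:
  offset:
    - [0.285,-0.165,0]
    - [0.285,-0.165,0]
    - [0.285,-0.165,0]
    - [0.285,-0.165,0]
    - [0.285,-0.165,0]
  turn:
    - [0,0,0]
    - [0,0,0]
    - [0,0,0]
    - [0,0,0]
    - [0,0,0]
  gripper: [-1,-1,-1,-1,-1]

```text
time_s: 0.93
eef_pos: [0.417, -0.2057, 0.2054]
tool_rot: [0.984, 0.177, 0.0, 0.0]
wrist_force: [-0.0, -1.2, 0.4]
finger_gap: 0.0307
finger_force: 0.0
```

Emit:
step_arm:
  offset:
    - [0,0,0]
    - [0,0,0]
    - [0,0,0]
  turn:
    - [0,0,0]
    - [0,0,0]
    - [0,0,0]
  gripper: [-1,-1,-1]

```text
time_s: 1.18
eef_pos: [0.4159, -0.2078, 0.2052]
tool_rot: [0.984, 0.177, -0.0, -0.0]
wrist_force: [-0.1, -0.9, -0.3]
finger_gap: 0.0108
finger_force: 0.0
```

```bash
python3 - <<'E'
from h import *
m=vision.camera_model("wrist"); im=vision.read_camera("wrist"); cv2.imwrite("pics/w1.png",im[:,:,::-1])
print(m); s=telemetry.get_state(); print(s["eef_pos"],s["tool_rot"],s["wrist_force"],s["finger_gap"])
np.save("wm.npy",m,allow_pickle=True)
print(proj(m,[.4574,-.1592,.034]))
E
```

```text
{'mtx': array([[410.15393504,   0.        , 316.3846437 ],
       [  0.        , 410.15393504, 246.28256449],
       [  0.        ,   0.        ,   1.        ]]), 'k1': -0.092974974572802, 'eye': array([ 0.48532047, -0.18125913,  0.38363071]), 'rotation': array([ 0.81483767, -0.56528247, -0.07366636,  0.10520728])}
[ 0.41562615 -0.20831312  0.20526838] [ 9.84239097e-01  1.76842700e-01 -2.26816360e-04 -8.92957799e-05] [0.1878721  0.45766526 0.02522884] 0.006634536846140899
[280.60345336 161.44353727]
```

View pics/w1.png

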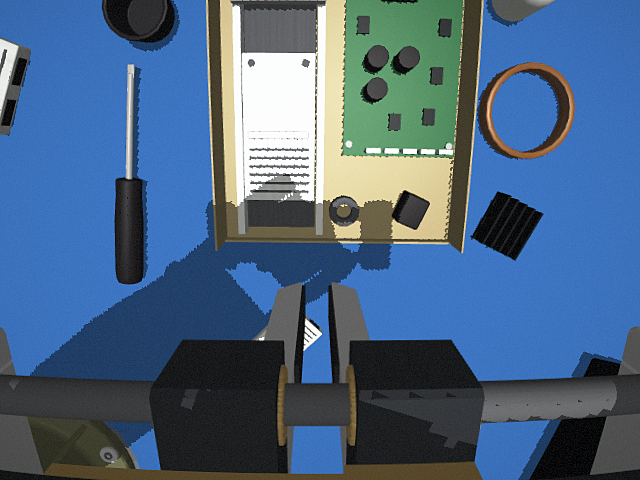

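The wrist view shows the module upright in the image, nose edge at row ~53 (columns 243-314), rear edge near row 200, rib at rows 132-137 (columns 247-309), and the ferrite at (344,210). I'll cast these points.

```bash
python3 - <<'E'
from h import *
m=np.load("wm.npy",allow_pickle=True).item()
g=cv2.cvtColor(cv2.imread("pics/w1.png"),cv2.COLOR_BGR2GRAY)
print("col278 rows 44-60",g[44:60,278]); print("rows 124-142",g[124:142,278]); print("rows 190-206",g[190:206,300])
print("row90 cols 230-255",g[90,230:255]); print("row90 cols 305-330",g[90,305:330])
for n,p,z in [("noseL",(243,53),.034),("noseR",(314,53),.034),("rearR",(316,200),.034),("rearL",(244,200),.034),("ribL",(247,135),.04),("ribR",(309,135),.04)]:
    print(n,cast(m,p,z).round(4))
nL,nR,rR,rL=[cast(m,p,.034)[:2] for p in [(243,53),(314,53),(316,200),(244,200)]]
d=(nL+nR-rR-rL)/2; print("len",np.linalg.norm(d),"wid",np.linalg.norm(nL-nR),"ang",np.degrees(np.arctan2(d[1],d[0])),"ctr",(nL+nR+rR+rL)/4)
E
```

```text
col278 rows 44-60 [100 101 102 106  98  97  99  97  99 255 255 253 253 253 253 253]
rows 124-142 [253 253 253 253 253 254 253 210 255 254 253 253 254 250 243 255 253 253]
rows 190-206 [212  92 108 199 255 255 122 136 167 143  85  34  56  57  58  51]
row90 cols 230-255 [210 210 207 219 254 255 253 253 253 255 255 178 235 255 254 253 253 253
 253 253 253 253 253 253 253]
row90 cols 305-330 [253 253 253 253 253 253 253 254 255 255 140  91 228 255 255 253 253 253
 254 250 221 223 226 226 226]
noseL [ 0.5285 -0.1019  0.034 ]
noseR [ 0.5479 -0.1554  0.034 ]
rearR [ 0.4372 -0.1985  0.034 ]
rearL [ 0.4157 -0.1405  0.034 ]
ribL [ 0.4685 -0.1267  0.04  ]
ribR [ 0.486  -0.1742  0.04  ]
len 0.1189782431099506 wid 0.05695324223631437 ang 20.059221867824817 ctr [ 0.48231539 -0.14905559]
```

Both views agree: centre (0.4825, -0.1495), yaw ~20.3°, and length and width match the given sizes. I'll move over the rear deck, then descend.

Emit:
step_arm:
  offset:
    - [0.04,-0.02,0]
    - [0.074,-0.0396,0]
    - [0.074,-0.0396,0.05]
    - [0.074,-0.0396,0.1]
    - [0.074,-0.0396,0.15]
  turn:
    - [0,0,0]
    - [0,0,0]
    - [0,0,0]
    - [0,0,0]
    - [0,0,0]
  gripper: [-1,-1,-1,-1,-1]

```text
time_s: 1.65
eef_pos: [0.4602, -0.1584, 0.0843]
tool_rot: [0.984, 0.176, 0.001, 0.0]
wrist_force: [1.5, 0.2, -0.1]
finger_gap: 0.0005
finger_force: 0.0
```

Emit:
step_arm:
  offset:
    - [0,0,0.02]
    - [0,0,0.03]
    - [0,0,0.035]
    - [0,0,0.035]
  turn:
    - [0,0,0]
    - [0,0,0]
    - [0,0,0]
    - [0,0,0]
  gripper: [-1,-1,-1,-1]

```text
time_s: 1.98
eef_pos: [0.4606, -0.1582, 0.0578]
tool_rot: [0.984, 0.177, 0.0, 0.0]
wrist_force: [-0.1, 0.6, -0.3]
finger_gap: 0.0004
finger_force: 0.0
```

Emit:
step_arm:
  offset:
    - [0,0,0.015]
    - [0,0,0.025]
    - [0,0,0.025]
  turn:
    - [0,0,0]
    - [0,0,0]
    - [0,0,0]
  gripper: [-1,-1,-1]

```text
time_s: 2.23
eef_pos: [0.4604, -0.1575, 0.0372]
tool_rot: [0.984, 0.177, -0.0, -0.0]
wrist_force: [0.4, 1.6, -0.3]
finger_gap: 0.0004
finger_force: 0.0
```

```bash
python3 - <<'E'
from h import *
m=vision.camera_model("wrist"); im=vision.read_camera("wrist"); cv2.imwrite("pics/w2.png",im[:,:,::-1])
s=telemetry.get_state(); print(s["eef_pos"],s["wrist_force"],s["finger_gap"])
E
```

```text
[ 0.46061468 -0.15754287  0.03778945] [ 0.23495583 -0.37945152  0.17354388] 4.518268829462139e-05
```

View pics/w2.png

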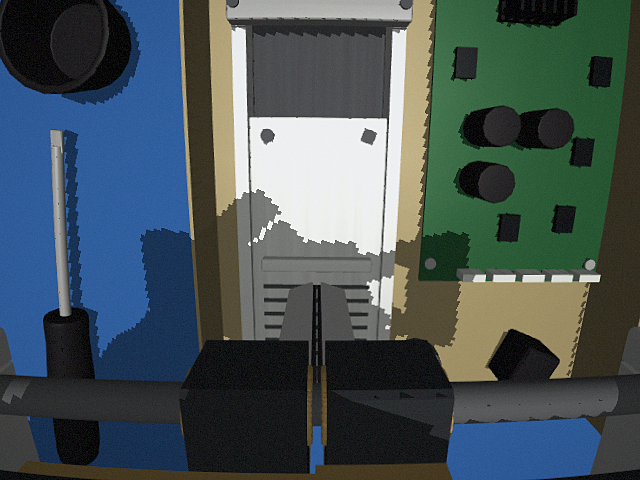

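The fingers at column 317 are on the module's midline (edges 248-386), just behind the rib at row 265. Now pressing.

Emit:
step_arm:
  offset:
    - [0,0,0.003]
    - [0,0,0.006]
    - [0,0,0.008]
    - [0,0,0.008]
  turn:
    - [0,0,0]
    - [0,0,0]
    - [0,0,0]
    - [0,0,0]
  gripper: [-1,-1,-1,-1]

```text
time_s: 2.62
eef_pos: [0.4611, -0.1576, 0.0316]
tool_rot: [0.984, 0.177, 0.001, 0.0]
wrist_force: [-1.1, -0.6, 7.1]
finger_gap: 0.0004
finger_force: 3.7
```

Emit:
step_arm:
  offset:
    - [0,0,0.002]
    - [0,0,0.004]
    - [0,0,0.005]
    - [0,0,0.005]
  turn:
    - [0,0,0]
    - [0,0,0]
    - [0,0,0]
    - [0,0,0]
  gripper: [-1,-1,-1,-1]

```text
time_s: 2.95
eef_pos: [0.4611, -0.1576, 0.0279]
tool_rot: [0.984, 0.177, 0.001, 0.0]
wrist_force: [-3.1, -0.3, 10.3]
finger_gap: 0.0009
finger_force: 5.2
```

Emit:
step_arm:
  offset:
    - [0,0,0.002]
    - [0,0,0.004]
    - [0,0,0.004]
    - [0,0,0.004]
  turn:
    - [0,0,0]
    - [0,0,0]
    - [0,0,0]
    - [0,0,0]
  gripper: [-1,-1,-1,-1]

```text
time_s: 3.28
eef_pos: [0.4612, -0.1576, 0.025]
tool_rot: [0.984, 0.177, 0.001, 0.001]
wrist_force: [-3.6, 0.0, 13.2]
finger_gap: 0.0005
finger_force: 6.4
```

Emit:
step_arm:
  offset:
    - [0.003,0,0]
    - [0.006,0,0]
    - [0.01,0,0]
    - [0.014,0,0]
    - [0.014,0,0]
  turn:
    - [0,0,0]
    - [0,0,0]
    - [0,0,0]
    - [0,0,0]
    - [0,0,0]
  gripper: [-1,-1,-1,-1,-1]

```text
time_s: 3.7
eef_pos: [0.4717, -0.1538, 0.025]
tool_rot: [0.984, 0.177, 0.0, 0.001]
wrist_force: [-3.2, -1.4, 13.0]
finger_gap: 0.0002
finger_force: 6.4
```

Emit:
step_arm:
  offset:
    - [0.006,0,0]
    - [0.013,0,0]
    - [0.02,0,0]
    - [0.027,0,0]
    - [0.027,0,0]
  turn:
    - [0,0,0]
    - [0,0,0]
    - [0,0,0]
    - [0,0,0]
    - [0,0,0]
  gripper: [-1,-1,-1,-1,-1]

```text
time_s: 4.12
eef_pos: [0.4924, -0.1461, 0.025]
tool_rot: [0.984, 0.177, 0.001, 0.001]
wrist_force: [-1.9, 0.3, 13.4]
finger_gap: 0.0003
finger_force: 6.4
```

```bash
python3 - <<'E'
from h import *
m=vision.camera_model("wrist"); im=vision.read_camera("wrist"); cv2.imwrite("pics/w3.png",im[:,:,::-1])
s=telemetry.get_state(); print(s["eef_pos"],s["wrist_force"],s["finger_gap"])
E
```

```text
[ 0.49240612 -0.14612459  0.02511675] [-1.80478243 -0.22233192 13.15414632] 0.0006363348746339001
```

View pics/w3.png

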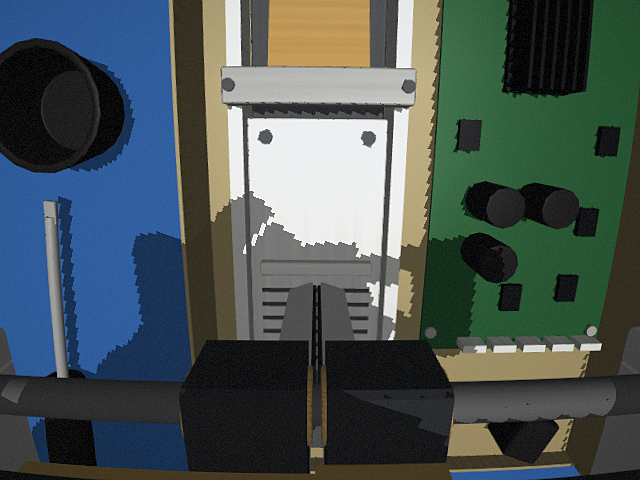

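The module is carried by friction. Its nose (row 118) is just short of the bar's near edge (row 104), centred, with the rib at row 267 ahead of the fingers. Continuing the slide.

Emit:
step_arm:
  offset:
    - [0.005,0,0]
    - [0.01,0,0]
    - [0.016,0,0]
    - [0.022,0,0]
    - [0.025,0,0]
  turn:
    - [0,0,0]
    - [0,0,0]
    - [0,0,0]
    - [0,0,0]
    - [0,0,0]
  gripper: [-1,-1,-1,-1,-1]

```text
time_s: 4.58
eef_pos: [0.5106, -0.1393, 0.025]
tool_rot: [0.984, 0.177, 0.0, 0.001]
wrist_force: [-7.2, -2.6, 12.7]
finger_gap: 0.0006
finger_force: 6.4
```

Emit:
step_arm:
  offset:
    - [0.005,0,0]
    - [0.01,0,0]
    - [0.016,0,0]
    - [0.02,0,0]
    - [0.02,0,0]
  turn:
    - [0,0,0]
    - [0,0,0]
    - [0,0,0]
    - [0,0,0]
    - [0,0,0]
  gripper: [-1,-1,-1,-1,-1]

```text
time_s: 5.0
eef_pos: [0.5258, -0.1337, 0.0251]
tool_rot: [0.984, 0.177, 0.001, 0.001]
wrist_force: [-2.3, -0.3, 12.9]
finger_gap: 0.0004
finger_force: 6.4
```

```bash
python3 - <<'E'
from h import *
im=vision.read_camera("wrist"); cv2.imwrite("pics/w4.png",im[:,:,::-1])
s=telemetry.get_state(); print(s["eef_pos"],s["wrist_force"],s["finger_gap"])
E
```

```text
[ 0.52583642 -0.13365544  0.02511802] [-3.40818794 -0.44042761 13.4443192 ] 7.323878019728882e-05
```

View pics/w4.png

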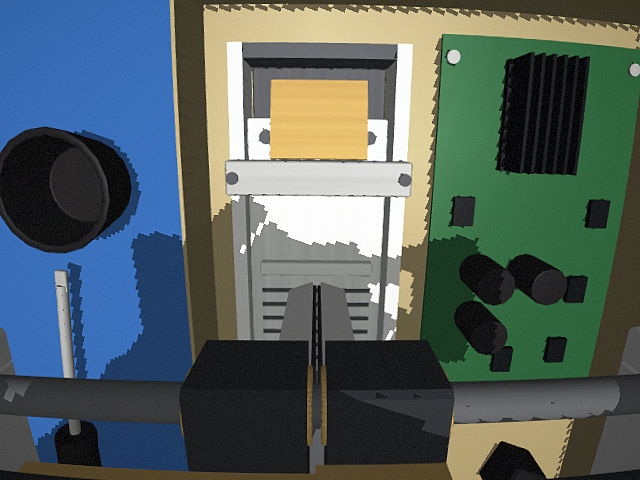

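The nose (row 119) is past the bar and under the brass leaf. The end stop is near row 68, and about 20 mm of travel remains.

Emit:
step_arm:
  offset:
    - [0.005,0,0]
    - [0.01,0,0]
    - [0.015,0,0]
    - [0.02,0,0]
    - [0.02,0,0]
  turn:
    - [0,0,0]
    - [0,0,0]
    - [0,0,0]
    - [0,0,0]
    - [0,0,0]
  gripper: [-1,-1,-1,-1,-1]

```text
time_s: 5.47
eef_pos: [0.5407, -0.1281, 0.0249]
tool_rot: [0.984, 0.177, 0.0, 0.001]
wrist_force: [-3.6, -0.8, 10.5]
finger_gap: 0.0008
finger_force: 5.5
```

Emit:
step_arm:
  offset:
    - [0.0025,0,0]
    - [0.005,0,0]
    - [0.0075,0,0]
    - [0.01,0,0]
    - [0.01,0,0]
  turn:
    - [0,0,0]
    - [0,0,0]
    - [0,0,0]
    - [0,0,0]
    - [0,0,0]
  gripper: [-1,-1,-1,-1,-1]

```text
time_s: 5.88
eef_pos: [0.5476, -0.1254, 0.0248]
tool_rot: [0.984, 0.177, -0.0, 0.0]
wrist_force: [-5.8, -2.5, 10.2]
finger_gap: 0.0003
finger_force: 6.0
```

Emit:
step_arm:
  offset:
    - [0.0015,0,0]
    - [0.003,0,0]
    - [0.0045,0,0]
    - [0.006,0,0]
    - [0.006,0,0]
  turn:
    - [0,0,0]
    - [0,0,0]
    - [0,0,0]
    - [0,0,0]
    - [0,0,0]
  gripper: [-1,-1,-1,-1,-1]

```text
time_s: 6.3
eef_pos: [0.552, -0.1237, 0.0248]
tool_rot: [0.984, 0.177, -0.0, 0.0]
wrist_force: [-7.1, -1.5, 10.8]
finger_gap: 0.0005
finger_force: 6.1
```

```bash
python3 - <<'E'
from h import *
im=vision.read_camera("wrist"); cv2.imwrite("pics/w5.png",im[:,:,::-1])
s=telemetry.get_state(); print(s["eef_pos"],s["wrist_force"],s["finger_gap"])
E
```

```text
[ 0.55203378 -0.1237386   0.02481343] [-6.60457809 -3.49922282 11.20844733] 0.000502881164576537
```

View pics/w5.png

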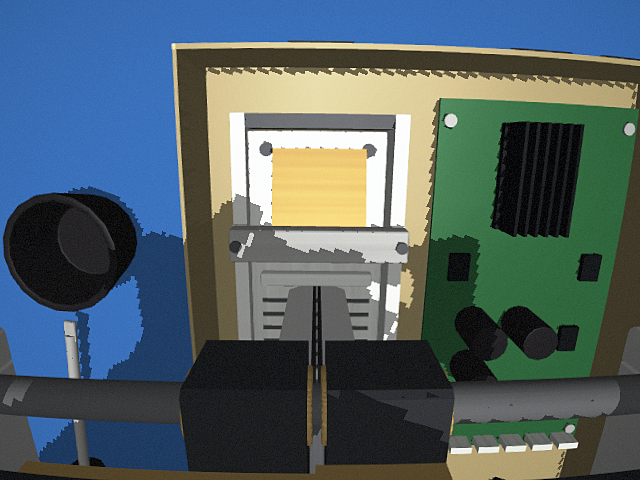

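The nose (row 131) now meets the end stop (dark band, rows 113-129). The rib has come closer to the fingers (row 279), so they are slipping with the module stopped. I'll push gently against the rib to confirm.

Emit:
step_arm:
  offset:
    - [0.001,0,0]
    - [0.002,0,0]
    - [0.003,0,0]
    - [0.004,0,0]
    - [0.004,0,0]
  turn:
    - [0,0,0]
    - [0,0,0]
    - [0,0,0]
    - [0,0,0]
    - [0,0,0]
  gripper: [-1,-1,-1,-1,-1]

```text
time_s: 6.77
eef_pos: [0.5532, -0.1233, 0.0245]
tool_rot: [0.984, 0.177, -0.002, 0.0]
wrist_force: [-18.7, -8.1, 17.2]
finger_gap: 0.0007
finger_force: 13.5
```

About 20 N along the slide at the rib means it is solidly home. I'll relax the horizontal preload, then lift straight up.

Emit:
step_arm:
  offset:
    - [-0.001,0,0]
    - [-0.002,0,0]
    - [-0.002,0,0]
  turn:
    - [0,0,0]
    - [0,0,0]
    - [0,0,0]
  gripper: [-1,-1,-1]

```text
time_s: 7.02
eef_pos: [0.553, -0.1233, 0.0246]
tool_rot: [0.984, 0.177, -0.001, 0.0]
wrist_force: [-8.3, -3.5, 11.0]
finger_gap: 0.0004
finger_force: 9.5
```

Emit:
step_arm:
  offset:
    - [0,0,-0.003]
    - [0,0,-0.007]
    - [0,0,-0.013]
    - [0,0,-0.03]
    - [0,0,-0.06]
  turn:
    - [0,0,0]
    - [0,0,0]
    - [0,0,0]
    - [0,0,0]
    - [0,0,0]
  gripper: [-1,-1,-1,-1,-1]

```text
time_s: 7.43
eef_pos: [0.5525, -0.1224, 0.0706]
tool_rot: [0.984, 0.177, -0.002, -0.001]
wrist_force: [-0.2, 0.1, 0.5]
finger_gap: 0.0008
finger_force: 0.0
```

Emit:
step_arm:
  offset:
    - [0,0,-0.05]
    - [0,0,-0.1]
    - [-0.05,0,-0.13]
    - [-0.1,0,-0.13]
    - [-0.1,0,-0.13]
  turn:
    - [0,0,0]
    - [0,0,0]
    - [0,0,0]
    - [0,0,0]
    - [0,0,0]
  gripper: [-1,-1,-1,-1,-1]

```text
time_s: 7.85
eef_pos: [0.4751, -0.1517, 0.1774]
tool_rot: [0.984, 0.177, 0.001, 0.001]
wrist_force: [-0.5, 0.1, 0.2]
finger_gap: 0.0008
finger_force: 0.0
```

```bash
python3 - <<'E'
from h import *
m=vision.camera_model("wrist");im=vision.read_camera("wrist"); cv2.imwrite("pics/w6.png",im[:,:,::-1]); np.save("wm.npy",m,allow_pickle=True)
s=telemetry.get_state(); print(s["eef_pos"],s["wrist_force"],s["finger_gap"])
E
```

```text
[ 0.47674713 -0.15144084  0.17708353] [ 0.82981059  0.1803459  -0.16467814] 0.0005747461488071726
```

View pics/w6.png

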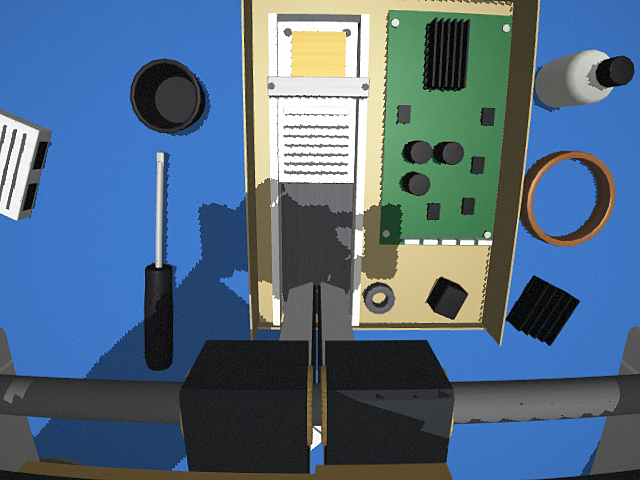

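The module sits under the bar with its nose at the stop (row ~22) and its rear edge at row 183. The bystanders look undisturbed. One numeric check of rear-to-bar (should be 65 mm), then hand in.

```bash
python3 - <<'E'
from h import *
m=np.load("wm.npy",allow_pickle=True).item()
b=(cast(m,(268,94),.04)+cast(m,(369,94),.04))/2; r=(cast(m,(278,183),.030)+cast(m,(355,183),.030))/2; n=(cast(m,(280,22),.03)+cast(m,(360,22),.03))/2
print("rear-bar mm",np.linalg.norm((b-r)[:2])*1e3,"rear-nose",np.linalg.norm((n-r)[:2])*1e3)
g=cv2.cvtColor(cv2.imread("pics/w6.png"),cv2.COLOR_BGR2GRAY); print(g[10:30,285],g[92:104,318],g[178:188,318])
E
```

```text
rear-bar mm 66.60347368723893 rear-nose 119.36061776335181
[211 211 220 200  96 112 110 112 108 112  99 169 255 255 253 253 255 255
 232  95] [239 242 252 188  49 217 255 255 255 254 254 254] [254 254 255 255 238  91 109 108 112 113]
```

```bash
python3 -c "from workcell import arm; print(arm.job_done())"
```

```text
the job is handed in; nothing more can be done
None
```

I pressed the module down and slid it under the bar and leaf spring to the end stop, where about 20 N of push confirmed contact. I then lifted clear with nothing touching, and handed the job in at about 8 s; the bystanders looked undisturbed in the last image.

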